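# Unscrew the gearbox's oil filler cap

### The arm

A 6-joint arm with a two-finger parallel gripper is mounted at the origin on the work surface. World frame = base frame: x ahead of the robot, y to its left, z up, the work surface at z = 0. Lengths are in m, angles in rad, forces in N, time in s.
With the tool pointing down it reaches from about 0.325 to 0.9 m from the base axis. Payload 3.5 kg.
Tool frame: the origin (TCP) lies at the very end of the fingers, on their centre line; the grasp point (between the pads) lies 19 mm behind it; z points along the fingers, x is the direction in which the jaws open and shut, and the axes are right-handed (so a half turn about z gives the same grasp; the last joint's range is limited). The gripper opens to 85 mm and grips with 20 to 120 N. Pads are 22 mm wide; open, the fingers measure 114 mm over their backs; the gripper's body (76 mm by 85 mm) begins 54 mm behind the grasp point. The pads swing forward as they close: fully open they stand 13 mm farther back than shut.
Start: joints at [-1.375, 0.276, -0.026, 1.268, 0, 1.467], TCP at [0.184, -0.597, 0.231] pointing down, gripper open.
Joint ranges: [-3.12, 3.12], [-0.85, 1.88], [-1.08, 1.24], [-1.95, 2.15], [-1.57, 1.53], [-3.14, 3.14]. Speed limits (rad/s): [2.57, 2.57, 3.14, 3.14, 3.14, 3.14].

### API

Orientations are given as a unit quaternion [w, x, y, z].
In Python, from workcell import * gives the robot as it stands.
- The arm moves only by the tool play_rows, never from a script. Its argument "rows" is a list of rows, each a list of 4 numbers: the shift along the tool's x, y, z in units of 25 mm (1.0 is 25 mm), then the turn about the tool's z in units of 6 degrees (1.0 is 6 degrees). In form: [[x, y, z, spin], ...]. A call has 1 to 8 rows; each row shifts and turns the commanded pose from where the row before left it, along the tool's axes as they then stand; what a row does not reach is not made up. A row lasts 1/12 s, in which the tool goes at most 41.7 mm and 7.16 degrees, less where a joint would pass 70% of its speed; a pose out of reach is approached as far as the arm can. A call is refused whole if a number of a shift passes 1 or a number of a turn 1, either way. A call with a gripper value outside its range is refused whole. "claw" is the gripper command: -1 is fully open, 1 is shut, values between are in proportion, set as the call begins (left out, the last holds). The fingers move at their own pace and stop on an object; "grip_force" is the grip in N (left out, the last holds). Time passes only in rows, so rows that do not move let the fingers close. It gives the time, the measured TCP pose, the force and the opening at its end, in the units of the state.
- state(): the state, without advancing time (a new reading comes with each control period).
- read_camera(name): name is "scene" or "top" or "wrist"; returns (picture, depth): 384x512x3 uint8, red, green, blue; 384x512 float32, m along the optical axis (not along the pixel's ray), 0 where there is no reading.
- camera_info(name): a dict with "fx", "fy", "cx", "cy" (pixels), "R" (3x3) and "t" (3): a world point X has camera coordinates R X + t. Camera axes: x right, y down, z forward; pixel columns grow to the right and rows downward; lengths in m; the calibration is good to about 2 mm. A picture is of the moment at which its call begins: read the wrist's pose just before it. camera_info takes no time and is no camera call; for the wrist camera it gives the pose at the moment of the call.
- finish_job(): hands the job in, once; it reports no verdict.
The state is a dict: "clock": time; "joints": joint angles; "dq": joint speeds; "effort": joint torques, N m; "ee_pos": TCP position; "tool_rot": TCP orientation; "contact_force": force on the tool from outside, world axes, zero at the start; "torque": the same for the moment, N m; "width": finger opening in m.
Only numpy, scipy, OpenCV 4.12 (cv2) and the standard library are available. Lean on these libraries where they do the work, as an engineer would, in place of code of your own. Each camera call takes 0.05 s, during which the arm holds its last target.

### The job

Unscrew the hexagonal filler cap from the neck on top of the gearbox; above the thread, turn it on, drawing it up lightly, until its lugs find the gaps in the locking collar, and keep hold of it as it comes free, because a sprung strainer underneath pushes it off. Do not wrench, pull or press it hard. Set it down gently, open side down as it came off, in the empty bay of the parts tray, let go, and leave the other parts where they are.

Things in the scene. Friction and masses are not known exactly. Their poses are not given: they have to be found in the camera images.
- cap: The filler cap: a bare-metal hexagonal cup, 46 mm across flats, 53 mm across corners, 50 mm tall, closed on top, open below, 100 to 160 g. Origin: centre of its open underside, z up its axis; two of its six flats face its own +x and -x, the others follow every 60 degrees. At the start its underside is about 122.5 mm above the bench, 2.5 mm above the boss the neck stands on.
- neck (a point): Centre of the top end of the threaded steel filler neck, 158 mm above the bench, on the cap's axis; z up. The boss at its foot is 60 mm across, 120 mm above the bench. Inside, a sprung strainer (4 to 6 N, 36 mm stroke) pushes the cap up all the way and off, so a freed cap must be in the grip; its 21 mm head ends up 198 mm above the bench. See collar_mid for how the cap gets free.
- gearbox: Grey gearbox bolted to the bench, with a motor lying along its +x. Origin: centre of its underside on the bench. Housing 190 x 160 mm and 115 mm tall, motor out to 260 mm along +x and 137 mm tall; the neck's axis is at x = -30 mm, y = 0. A brass plug stands loose on its lid.
- empty_bay (a point): Centre of the floor of the empty bay of the parts tray, 4 mm above the bench; axes as the tray's. The bay is 142 mm (x) by 119 mm (y).
- tray: Shallow steel parts tray fixed to the bench, 150 mm (x) by 250 mm (y), walls 16 mm tall and 4 mm thick, parted across the middle into two bays; the empty one is at its -y. Origin: centre of its underside.
- gasket: Black rubber ring, 48 mm across, 6 mm thick, lying in the tray's other bay: leave alone. Origin: centre of its underside.
- bolt: Steel hexagon bolt standing on its head in the tray's other bay, 39 mm tall: leave alone. Origin: centre of its underside.
- plug: Brass plug standing on the gearbox lid, 26 mm across, 26 mm tall: leave alone. Origin: centre of its underside.
- cap_top (a point): Centre of the cap's top face, 50 mm above its origin. Right-hand thread: counterclockwise from above unscrews, rising 15 mm per turn, for 1 to 1.15 turns. Then it can rise only some 5 mm more, until its two inner lugs catch under the locking collar. Play in the thread: 1.5 mm up and down, 1 mm sideways; let go, it stays put. Up to 0.3 N m to turn.
- collar_mid (a point): Centre of the locking collar around the neck's end, hidden under the cap. It has two opposite gaps, at an unknown angle that differs each time: above the thread, turn the cap on, lightly drawn upward, until the lugs meet the gaps (a window of about 0.35 rad), 1.1 to 1.7 turns from the start in all; it then lifts off freely. Pulling while the lugs are under the collar only loads it.

How it is judged:
By the outcome, as a careful person would: the job done as asked, in the order asked, and still so for the second after the job is handed in, with the robot touching nothing.
It also fails if it takes over 72 s, if anything falls off the work surface, if the arm or the gripper's body presses on something with over 40 N, if the wrist force passes 120 N, or if a joint passes its speed limit or range.

## Working session

There is one attempt and no reset: what is moved stays moved. The work goes in short steps, Python scripts to look and compute and a tool call to move; the robot and the scene stay as the last step left them, time stands still between calls to the robot, and variables do not carry over. Pictures are saved under pics/ and viewed, and the job is handed in when it is done.

Besides the shell and the picture viewer there is one more tool, called after "Request:" as name(argument=value, ...) on one line, values as JSON. play_rows: Moves the arm, as the interface text tells. Its arguments: {"type":"object","properties":{"rows":{"type":"array"},"claw":{"type":"number"},"grip_force":{"type":"number"}},"required":["rows"]}

```bash
mkdir -p pics; cat > h.py <<'E'
from workcell import *
import numpy as np, cv2
def save(n,p): cv2.imwrite('pics/'+n,cv2.cvtColor(p,cv2.COLOR_RGB2BGR))
def pts(ci,d):
    v,u=np.mgrid[0:d.shape[0],0:d.shape[1]]
    c=np.stack([(u-ci['cx'])/ci['fx']*d,(v-ci['cy'])/ci['fy']*d,d],-1)
    return (c-np.array(ci['t']))@np.array(ci['R'])
E
python3 - <<'E'
from h import *
s=state();print(s)
for n in ['top','scene','wrist']:
    ci=camera_info(n);p,d=read_camera(n);save(n+'0.png',p);np.savez('pics/'+n+'0.npz',p=p,d=d,**ci)
    print(n,ci)
E
```

```text
{'clock': 0.0, 'joints': array([-1.37543178e+00,  2.77162124e-01, -2.78694018e-02,  1.26800599e+00,
        6.01354868e-06,  1.46735201e+00]), 'dq': array([ 0.00078733,  0.00119342,  0.00059076, -0.00052315, -0.00036171,
       -0.00021326]), 'effort': array([-7.75608714e-04, -4.45508873e+01,  2.95202100e+01,  1.66129810e-02,
       -2.08004608e-04,  1.75106334e-05]), 'ee_pos': array([ 0.18380367, -0.59655335,  0.23014703]), 'tool_rot': array([-7.57358338e-04,  8.04481333e-01, -5.93976876e-01, -8.25920591e-04]), 'contact_force': array([-0.2233784 ,  0.91968612,  0.23004084]), 'torque': array([-0.00861895,  0.00287804,  0.01512729]), 'width': 0.08518285966150417}
top {'fx': 370.849068484428, 'fy': 370.849068484428, 'cx': 256.643234861377, 'cy': 193.18877531358774, 'R': array([[-0.02692908, -0.9996224 ,  0.00546685],
       [-0.99226097,  0.02606683, -0.12140298],
       [ 0.12121463, -0.00869381, -0.99258825]]), 't': array([0.08596686, 0.5708465 , 0.770993  ])}
scene {'fx': 351.8559752444286, 'fy': 351.8559752444286, 'cx': 258.47976005869606, 'cy': 190.6939415472846, 'R': array([[ 0.18900671,  0.98180695,  0.0182091 ],
       [ 0.6860618 , -0.11876068, -0.71778486],
       [-0.70256364,  0.14815872, -0.69602681]]), 't': array([-0.18774512, -0.2668792 ,  1.35479839])}
wrist {'fx': 335.315824507666, 'fy': 335.315824507666, 'cx': 259.5448495866787, 'cy': 193.62014995970685, 'R': array([[ 0.29284188, -0.95615801, -0.00234513],
       [-0.90599925, -0.27826209,  0.31896012],
       [-0.30562884, -0.0912802 , -0.94776523]]), 't': array([-0.62423432, -0.04039424,  0.38102543])}
```

View pics/top0.png

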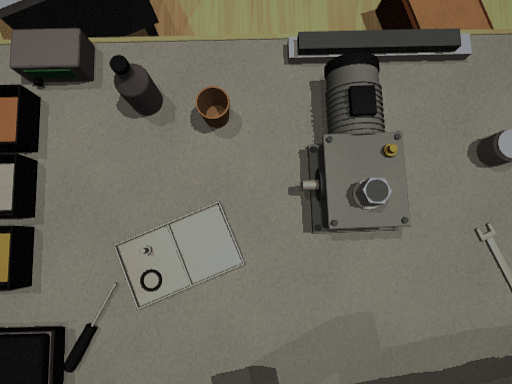

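View pics/scene0.png

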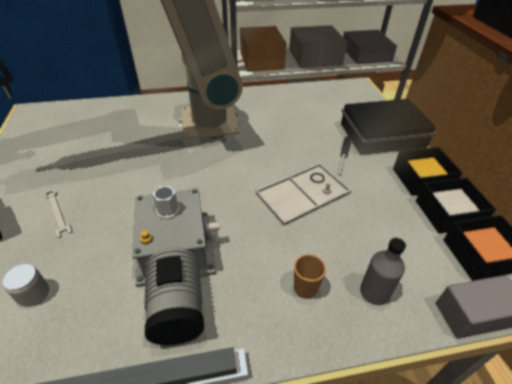

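View pics/wrist0.png

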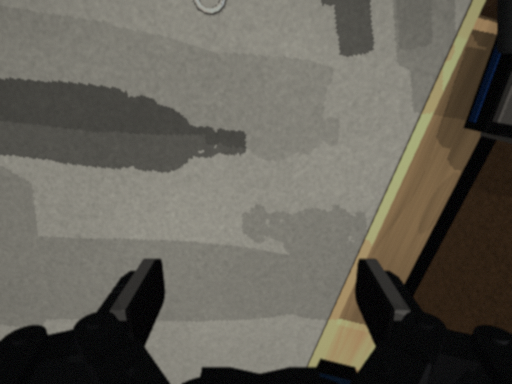

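The top view shows the cap at about (373,191), the plug at (391,150), and the tray with its empty bay centred near (207,245). The gasket is at (151,280) and the bolt at (147,250). Next I'll measure positions from the depth image.

```bash
python3 - <<'E'
from h import *
f=np.load('pics/top0.npz');ci={k:f[k] for k in f};P=pts(ci,f['d']);p=f['p']
print(P[191,373],P[245,207],P[160,350],P[210,300])
roi=np.zeros(p.shape[:2],bool);roi[165:220,345:400]=1
m=roi&(P[...,2]>.165)&(P[...,2]<.185)
q=P[m];print(m.sum(),q.mean(0),np.median(q[:,2]),q.min(0),q.max(0))
cs,_=cv2.findContours(m.astype(np.uint8),0,1);c=max(cs,key=cv2.contourArea)
R,t=ci['R'],ci['t']
def ray(u,v,z):
    d=R.T@np.array([(u-ci['cx'])/ci['fx'],(v-ci['cy'])/ci['fy'],1]);o=-R.T@t
    return o+d*(z-o[2])/d[2]
W=np.array([ray(*x[0],.1725)[:2] for x in c]);print(cv2.minAreaRect((W*1000).astype(np.float32)),cv2.minEnclosingCircle((W*1000).astype(np.float32)))
c0=W.mean(0);print('c0',c0)
# tray
g=p.astype(int).min(-1)
roi=np.zeros(p.shape[:2],bool);roi[195:315,105:255]=1
tm=roi&(p.astype(int).mean(-1)>150)
print(tm.sum())
cs,_=cv2.findContours(cv2.morphologyEx(tm.astype(np.uint8),cv2.MORPH_CLOSE,np.ones((5,5))),0,1);c=max(cs,key=cv2.contourArea)
W=np.array([ray(*x[0],.012)[:2] for x in c])*1000
print('tray',cv2.minAreaRect(W.astype(np.float32)),cv2.boxPoints(cv2.minAreaRect(c)))
# housing
roi=np.zeros(p.shape[:2],bool);roi[125:240,315:415]=1
m=roi&(P[...,2]>.105)&(P[...,2]<.122)
cs,_=cv2.findContours(m.astype(np.uint8),0,1);c=max(cs,key=cv2.contourArea)
W=np.array([ray(*x[0],.115)[:2] for x in c])*1000
print('lid',m.sum(),cv2.minAreaRect(W.astype(np.float32)))
big=cv2.resize(p[120:245,300:425],None,fx=5,fy=5,interpolation=cv2.INTER_CUBIC)[:600,:];save('capz.png',big)
E
```

```text
[ 0.55438096 -0.13726592  0.17390932] [0.46392969 0.18366723 0.00312274] [ 0.62446143 -0.11503893  0.11454878] [ 0.53647663 -0.02637645 -0.000976  ]
599 [ 0.55472504 -0.14256061  0.17422804] 0.17446810949881655 [ 0.53119568 -0.16956833  0.16503665] [ 0.57848958 -0.11786094  0.1792107 ]
((555.0380249023438, -143.36990356445312), (51.93312072753906, 48.441383361816406), 23.277069091796875) ((555.0341796875, -143.182861328125), 27.061439514160156)
c0 [ 0.55471148 -0.14316045]
24
tray ((456.1304931640625, 118.76200103759766), (15.761409759521484, 5.6826581954956055), 20.766324996948242) [[233.58618 244.9655 ]
 [235.99997 243.99998]
 [238.68964 250.72414]
 [236.27585 251.68965]]
lid 7005 ((593.4591064453125, -142.3369140625), (206.74996948242188, 160.14845275878906), 0.7255101203918457)
```

View pics/capz.png

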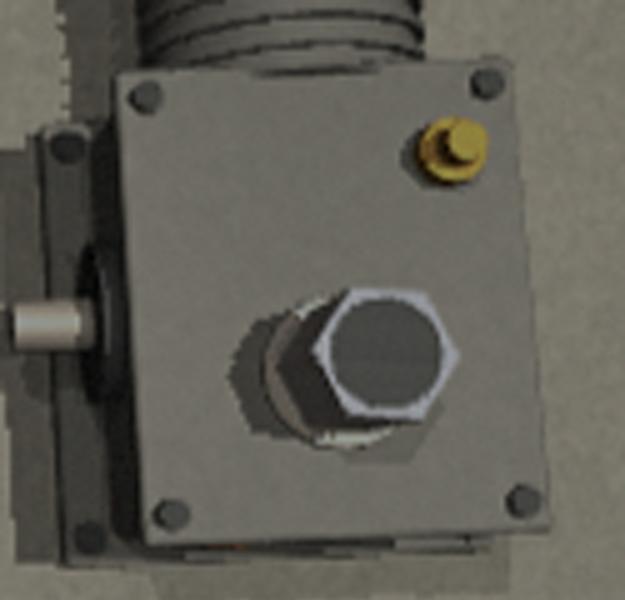

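```bash
cat >> h.py <<'E'
def ray(ci,u,v,z):
    R=np.array(ci['R']);t=np.array(ci['t'])
    d=R.T@np.array([(u-ci['cx'])/ci['fx'],(v-ci['cy'])/ci['fy'],1]);o=-R.T@t
    return o+d*(z-o[2])/d[2]
E
python3 - <<'E'
from h import *
f=np.load('pics/top0.npz');ci={k:f[k] for k in f};p=f['p']
k=[(315,352),(348,290),(420,294),(459,355),(428,420),(358,413)]
W=np.array([ray(ci,(x+.5)/5-.5+300,(y+.5)/5-.5+120,.1725)[:2] for x,y in k])
c=W.mean(0);V=W-c;a=np.arctan2(V[:,1],V[:,0])
print('cap',c,np.linalg.norm(V,axis=1)); 
th=np.angle(np.exp(6j*a).mean())/6;print('corner ang mod60',np.degrees(th),'flats',np.degrees(th)+30, np.degrees(a))
# tray
T=np.array([ray(ci,u,v,.016)[:2] for u,v in [(115,245),(220,203),(245,264),(139,307)]]);print(T,T.mean(0))
r=p[185:320,100:260];save('trayz.png',cv2.resize(r,None,fx=4,fy=4,interpolation=cv2.INTER_CUBIC))
s=state();from scipy.spatial.transform import Rotation as Ro
q=s['tool_rot'];M=Ro.from_quat([q[1],q[2],q[3],q[0]]).as_matrix();print(M)
E
```

```text
cap [ 0.55550159 -0.14537596] [0.02633579 0.02695634 0.02515279 0.02563251 0.02745475 0.02438352]
corner ang mod60 28.293780922556977 flats 58.29378092255698 [  87.05079133   28.70363115  -31.26327033  -92.45350639 -152.23277176
  149.96203267]
[[0.46952326 0.38243223]
 [0.5554488  0.15228779]
 [0.42100801 0.10003726]
 [0.33669083 0.32869335]] [0.44566773 0.24086265]
[[ 2.94376809e-01 -9.55689369e-01 -3.52169862e-04]
 [-9.55687782e-01 -2.94376965e-01  1.75107947e-03]
 [-1.77715873e-03 -1.78912752e-04 -9.99998405e-01]]
```

View pics/trayz.png

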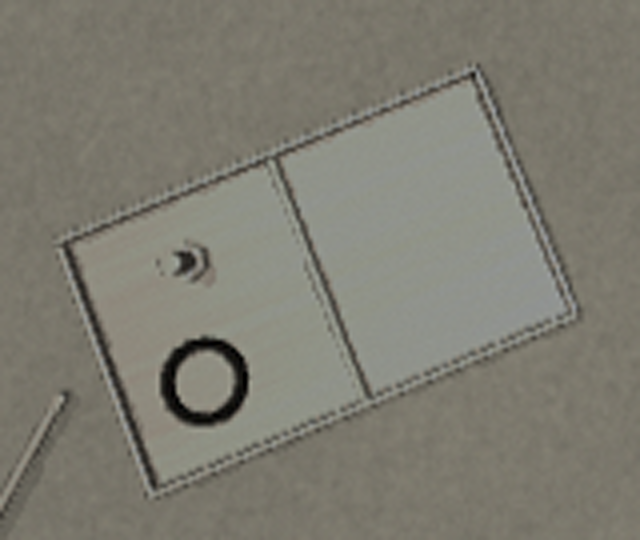

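The hex corners give the cap centre as about (0.5555, -0.145), with flats at about -1.7° mod 60. The empty bay centre is about (0.467, 0.183). I'll move above the cap for a close look.

Request:
play_rows(rows=[[-0.65, -0.98, 0, 0], [-0.65, -0.98, 0, 0], [-0.65, -0.98, 0, 0], [-0.65, -0.98, 0, 0], [-0.65, -0.98, 0, 0], [-0.65, -0.98, 0, 0], [-0.65, -0.98, 0, 0], [-0.65, -0.98, 0, 0]], claw=-1, grip_force=50)

```text
clock: 0.82
ee_pos: [0.3336, -0.4139, 0.231]
tool_rot: [-0.0, 0.804, -0.594, -0.0]
contact_force: [1.0, -0.0, 1.0]
width: 0.0856
```

Request:
play_rows(rows=[[-0.65, -0.98, 0, 0], [-0.65, -0.98, 0, 0], [-0.65, -0.98, 0, 0], [-0.65, -0.98, 0, 0], [-0.65, -0.98, 0, 0], [-0.65, -0.98, 0, 0], [-0.65, -0.98, 0, 0], [-0.65, -0.98, 0, 0]])

```text
clock: 1.48
ee_pos: [0.4826, -0.232, 0.2311]
tool_rot: [0.0, 0.804, -0.594, -0.0]
contact_force: [0.2, -0.8, -0.0]
width: 0.0852
```

Request:
play_rows(rows=[[-0.63, -0.97, 0, 0], [-0.63, -0.97, 0, 0], [-0.63, -0.97, 0, 0], [-0.63, -0.97, 0, 0], [0, 0, 0, -0.93], [0, 0, 0, -0.93], [0, 0, 0, 0], [0, 0, 0, 0]])

```text
clock: 2.15
ee_pos: [0.556, -0.1445, 0.2309]
tool_rot: [0.0, 0.858, -0.514, -0.0]
contact_force: [-1.8, 0.0, 0.2]
width: 0.0852
```

```bash
python3 - <<'E'
from h import *
print(state())
ci=camera_info('wrist');p,d=read_camera('wrist');save('w1.png',p);np.savez('pics/w1.npz',p=p,d=d,**ci)
E
```

```text
{'clock': 2.15, 'joints': array([-3.66691738e-01,  1.88010607e-01, -1.39294334e-01,  1.24427238e+00,
       -1.58781259e-05,  2.28354040e+00]), 'dq': array([-0.010185  , -0.00337997, -0.00224854, -0.00093407, -0.00149751,
        0.0058873 ]), 'effort': array([ 3.21780145e-01, -3.95250535e+01,  2.93891501e+01, -1.93885600e-03,
        1.14819815e-02, -7.58613297e-02]), 'ee_pos': array([ 0.55600836, -0.14445325,  0.23093348]), 'tool_rot': array([ 7.50504435e-05,  8.57853619e-01, -5.13893973e-01, -3.83301422e-04]), 'contact_force': array([-1.84392962,  0.04317602,  0.18847018]), 'torque': array([ 0.0531131 ,  0.00730615, -0.0526773 ]), 'width': 0.085223417556063}
```

View pics/w1.png

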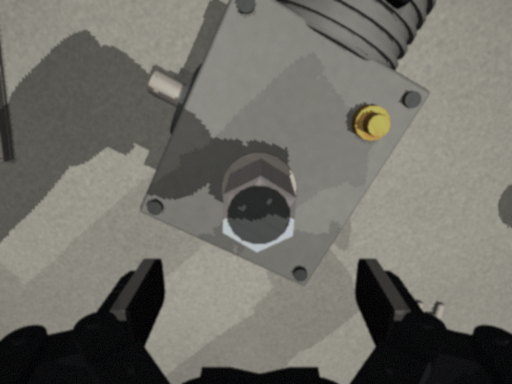

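```bash
python3 - <<'E'
from h import *
f=np.load('pics/w1.npz');p=f['p'];ci={k:f[k] for k in f};P=pts(ci,f['d'])
r=p[140:260,200:320];g=np.clip(r.astype(float)*1.5,0,255).astype(np.uint8)
save('w1z.png',cv2.resize(g,None,fx=5,fy=5,interpolation=cv2.INTER_CUBIC))
print(P[215,258],P[240,258]); 
m=(abs(P[...,2]-.1725)<.006);m[:140]=0;m[260:]=0;m[:,:200]=0;m[:,320:]=0
print(m.sum(),P[m].mean(0),np.median(P[m],0),P[m].min(0),P[m].max(0))
E
```

```text
[ 0.55596287 -0.14384669  0.17330093] [ 0.54045242 -0.15208857  0.17375607]
4285 [ 0.55753755 -0.14324838  0.17357733] [ 0.55779699 -0.14308776  0.17372283] [ 0.53192949 -0.17001686  0.16654854] [ 0.58021439 -0.11769073  0.17604609]
```

View pics/w1z.png

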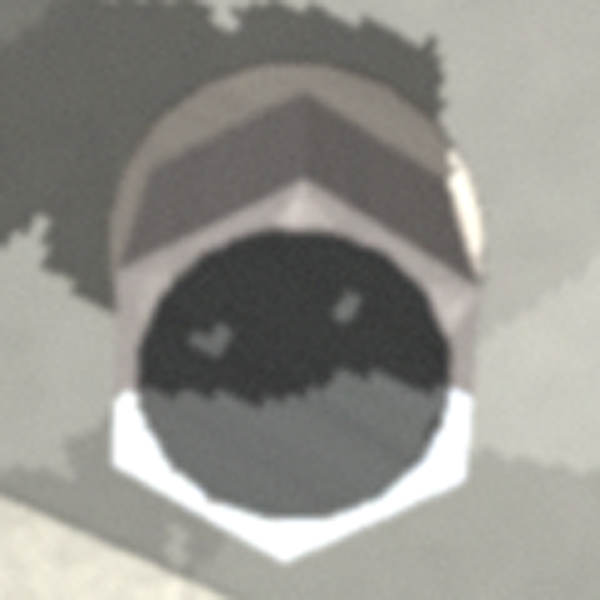

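The six hex corners are visible in the zoom, from (305,180) clockwise to (120,268). I'll cast them onto the plane of the cap's top.

```bash
python3 - <<'E'
from h import *
f=np.load('pics/w1.npz');ci={k:f[k] for k in f}
k=[(305,180),(475,282),(466,478),(286,562),(114,464),(120,268)]
W=np.array([ray(ci,(x+.5)/5-.5+200,(y+.5)/5-.5+140,.1725)[:2] for x,y in k])
c=W.mean(0);V=W-c;a=np.arctan2(V[:,1],V[:,0])
print('cap',c,np.linalg.norm(V,axis=1)); 
th=np.angle(np.exp(6j*a).mean())/6;print('flats',np.degrees(th)+30,np.degrees(np.angle(np.exp(6j*(a-th)))/6))
e=c-np.array([.55601,-.14445]);y=np.radians(-61.85)
xt=np.array([np.cos(y),np.sin(y)]);yt=np.array([np.sin(y),-np.cos(y)])
print('off tool mm',e@xt*1e3,e@yt*1e3)
E
```

```text
cap [ 0.55591591 -0.14420563] [0.02627742 0.02625453 0.0268478  0.02691832 0.02679015 0.02646653]
flats 55.60491814616679 [-0.4931107   1.79019996 -0.15422054  0.02137062  0.17447122 -1.3327818 ]
off tool mm -0.259851141277624 -0.03232594395288942
```

Request:
play_rows(rows=[[0, 0, 0.3, 0.35], [0, 0, 0.6, 0], [0, 0, 0.7, 0], [0, 0, 0.7, 0], [0, 0, 0.7, 0], [0, 0, 0.6, 0], [0, 0, 0.3, 0], [0, 0, 0.1, 0]])

```text
clock: 2.87
ee_pos: [0.5547, -0.1446, 0.1296]
tool_rot: [0.0, 0.848, -0.529, -0.002]
contact_force: [-0.5, 0.2, -0.1]
width: 0.0853
```

Request:
play_rows(rows=[[0, 0, 0, 0], [0, 0, 0, 0], [0, 0, 0, 0], [0, 0, 0, 0], [0, 0, 0, 0], [0, 0, 0, 0]], claw=1, grip_force=40)

```text
clock: 3.37
ee_pos: [0.557, -0.1448, 0.1325]
tool_rot: [-0.0, 0.849, -0.529, 0.001]
contact_force: [-1.1, 1.4, 3.9]
width: 0.0458
```

```bash
python3 - <<'E'
from h import *
s=state();print(s)
ci=camera_info('wrist');p,d=read_camera('wrist');save('w2.png',p)
E
```

```text
{'clock': 3.3667, 'joints': array([-3.66756479e-01,  2.58441745e-01, -2.68007551e-01,  1.04244949e+00,
        1.53840935e-04,  2.31787408e+00]), 'dq': array([-0.00155709,  0.00200489, -0.00177098, -0.00097503, -0.00013091,
        0.00026047]), 'effort': array([-3.85795785e-01, -3.87382793e+01,  2.58447039e+01, -3.98696037e-01,
       -1.25641529e-01, -2.37191336e-03]), 'ee_pos': array([ 0.55695573, -0.14480381,  0.13250914]), 'tool_rot': array([-2.54867419e-04,  8.48888322e-01, -5.28571386e-01,  9.17129406e-04]), 'contact_force': array([-1.10286092,  1.39369067,  3.92133917]), 'torque': array([0.15888646, 0.13871846, 0.03012372]), 'width': 0.04584879572146822}
```

View pics/w2.png

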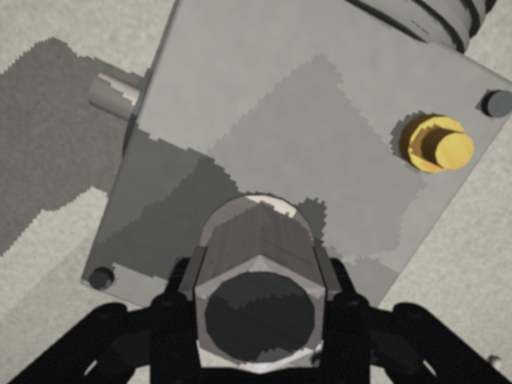

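The jaws hold the cap squarely with the opening at 45.8 mm and low forces. I'll start unscrewing.

Request:
play_rows(rows=[[0, 0, -0.02, -0.5], [0, 0, -0.02, -1], [0, 0, -0.01, -1], [0, 0, -0.01, -1], [0, 0, -0.01, -1], [0, 0, -0.01, -1], [0, 0, -0.01, -1], [0, 0, -0.01, -1]])

```text
clock: 4.08
ee_pos: [0.5577, -0.1447, 0.1345]
tool_rot: [-0.0, 0.987, -0.161, 0.002]
contact_force: [2.0, 1.1, 2.0]
width: 0.0453
```

```bash
cat > st.py <<'E'
from h import *
s=state()
from scipy.spatial.transform import Rotation as Ro
q=s['tool_rot'];M=Ro.from_quat([q[1],q[2],q[3],q[0]]).as_matrix()
print('t',s['clock'],'j',s['joints'].round(3),'p',(s['ee_pos']*1e3).round(2),'yaw',np.degrees(np.arctan2(M[1,0],M[0,0])).round(2),'F',s['contact_force'].round(2),'T',s['torque'].round(3),'w',round(s['width']*1e3,2))
print('F in tool',(M.T@s['contact_force']).round(2))
E
python3 st.py
```

```text
t 4.0833 j [-3.670e-01  2.570e-01 -2.650e-01  1.045e+00  1.000e-03  1.527e+00] p [ 557.69 -144.72  134.46] yaw -18.52 F [1.98 1.07 1.97] T [ 0.238 -0.31  -0.075] w 45.33
F in tool [ 1.54 -1.65 -1.97]
```

Request:
play_rows(rows=[[0, 0, -0.01, -1], [0, 0, -0.01, -1], [0, 0, -0.01, -1], [0, 0, -0.01, -1], [0, 0, -0.01, -1], [0, 0, -0.01, -1], [0, 0, -0.01, -1], [0, 0, -0.01, -1]])

```text
clock: 4.75
ee_pos: [0.5575, -0.1444, 0.136]
tool_rot: [0.0, 0.967, 0.255, 0.001]
contact_force: [1.6, 1.7, -0.5]
width: 0.0456
```

Request:
play_rows(rows=[[0, 0, -0.01, -1], [0, 0, -0.01, -1], [0, 0, -0.01, -1], [0, 0, -0.01, -1], [0, 0, -0.01, -1], [0, 0, -0.01, -1], [0, 0, -0.01, -1], [0, 0, -0.01, -1]])

```text
clock: 5.42
ee_pos: [0.557, -0.1445, 0.1381]
tool_rot: [0.0, 0.78, 0.626, 0.001]
contact_force: [0.2, 1.5, 2.0]
width: 0.0453
```

```bash
python3 st.py
```

```text
t 5.4167 j [-3.670e-01  2.540e-01 -2.610e-01  1.054e+00  1.000e-03 -1.480e-01] p [ 556.95 -144.5   138.12] yaw 77.48 F [0.22 1.49 1.98] T [ 0.226 -0.123  0.   ] w 45.32
F in tool [ 1.51 -0.1  -1.97]
```

Request:
play_rows(rows=[[0, 0, -0.01, -1], [0, 0, -0.01, -1], [0, 0, -0.01, -1], [0, 0, -0.01, -1], [0, 0, -0.01, -1], [0, 0, -0.01, -1], [0, 0, -0.01, -1], [0, 0, -0.01, -1]])

```text
clock: 6.08
ee_pos: [0.5569, -0.1447, 0.1403]
tool_rot: [0.001, 0.458, 0.889, 0.0]
contact_force: [-0.2, 0.7, 2.0]
width: 0.0455
```

Request:
play_rows(rows=[[0, 0, -0.01, -1], [0, 0, -0.01, -1], [0, 0, -0.01, -1], [0, 0, -0.01, -1], [0, 0, -0.01, -1], [0, 0, -0.01, -1], [0, 0, -0.01, -1], [0, 0, -0.01, -1]])

```text
clock: 6.75
ee_pos: [0.5577, -0.1449, 0.1425]
tool_rot: [0.002, 0.057, 0.998, -0.0]
contact_force: [2.0, 1.1, 1.6]
width: 0.0456
```

Request:
play_rows(rows=[[0, 0, -0.01, -1], [0, 0, -0.01, -1], [0, 0, -0.01, -1], [0, 0, -0.01, -1], [0, 0, -0.01, -1], [0, 0, -0.01, -1], [0, 0, -0.01, -1], [0, 0, -0.01, -1]])

```text
clock: 7.42
ee_pos: [0.5577, -0.1443, 0.1442]
tool_rot: [0.002, -0.354, 0.935, -0.0]
contact_force: [2.0, 0.3, -0.3]
width: 0.0456
```

```bash
python3 st.py
```

```text
t 7.4167 j [-3.660e-01  2.490e-01 -2.540e-01  1.066e+00  2.000e-03 -2.661e+00] p [ 557.65 -144.26  144.2 ] yaw -138.5 F [ 1.97  0.33 -0.35] T [ 0.322 -0.502 -0.112] w 45.64
F in tool [-1.7  -1.06  0.36]
```

Request:
play_rows(rows=[[0, 0, -0.01, -1], [0, 0, -0.01, -1], [0, 0, -0.01, -0.5], [0, 0, 0, 0]])

```text
clock: 7.75
ee_pos: [0.5571, -0.1445, 0.1449]
tool_rot: [0.001, -0.471, 0.882, -0.0]
contact_force: [1.5, 1.8, 1.6]
width: 0.0455
```

Request:
play_rows(rows=[[0, 0, 0, 0], [0, 0, 0, 0], [0, 0, 0, 0], [0, 0, 0, 0], [0, 0, 0, 0]], claw=-1)

```text
clock: 8.17
ee_pos: [0.556, -0.1447, 0.1444]
tool_rot: [-0.0, -0.471, 0.882, 0.0]
contact_force: [-0.2, -0.0, -0.2]
width: 0.0851
```

```bash
python3 st.py;  python3 - <<'E'
from h import *
p,d=read_camera('wrist');save('w3.png',p)
E
```

```text
t 8.1667 j [-0.367  0.248 -0.254  1.069 -0.    -2.918] p [ 555.98 -144.75  144.37] yaw -123.85 F [-0.2  -0.05 -0.18] T [0.051 0.024 0.012] w 85.1
F in tool [0.15 0.14 0.18]
```

View pics/w3.png

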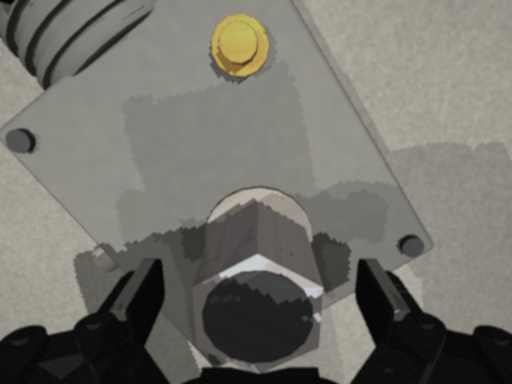

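The cap stayed put and the open fingers clear it. I'll turn the open jaws back 300° and regrip.

Request:
play_rows(rows=[[0, 0, 0, 1], [0, 0, 0, 1], [0, 0, 0, 1], [0, 0, 0, 1], [0, 0, 0, 1], [0, 0, 0, 1], [0, 0, 0, 1], [0, 0, 0, 1]])

```text
clock: 8.88
ee_pos: [0.5561, -0.1447, 0.1445]
tool_rot: [-0.0, -0.069, 0.998, -0.0]
contact_force: [-0.0, -0.4, -0.5]
width: 0.0854
```

Request:
play_rows(rows=[[0, 0, 0, 1], [0, 0, 0, 1], [0, 0, 0, 1], [0, 0, 0, 1], [0, 0, 0, 1], [0, 0, 0, 1], [0, 0, 0, 1], [0, 0, 0, 1]])

```text
clock: 9.55
ee_pos: [0.5561, -0.1447, 0.1445]
tool_rot: [-0.0, 0.343, 0.939, -0.0]
contact_force: [-0.4, 0.1, 0.5]
width: 0.0854
```

Request:
play_rows(rows=[[0, 0, 0, 1], [0, 0, 0, 1], [0, 0, 0, 1], [0, 0, 0, 1], [0, 0, 0, 1], [0, 0, 0, 1], [0, 0, 0, 1], [0, 0, 0, 1]])

```text
clock: 10.22
ee_pos: [0.5562, -0.1447, 0.1445]
tool_rot: [-0.0, 0.695, 0.719, -0.0]
contact_force: [0.8, 0.4, -1.1]
width: 0.0855
```

Request:
play_rows(rows=[[0, 0, 0, 1], [0, 0, 0, 1], [0, 0, 0, 1], [0, 0, 0, 1], [0, 0, 0, 1], [0, 0, 0, 1], [0, 0, 0, 1], [0, 0, 0, 1]])

```text
clock: 10.88
ee_pos: [0.5561, -0.1447, 0.1445]
tool_rot: [0.0, 0.928, 0.374, -0.0]
contact_force: [0.9, 0.4, -0.1]
width: 0.0852
```

Request:
play_rows(rows=[[0, 0, 0, 1], [0, 0, 0, 1], [0, 0, 0, 1], [0, 0, 0, 1], [0, 0, 0, 1], [0, 0, 0, 1], [0, 0, 0, 1], [0, 0, 0, 1]])

```text
clock: 11.55
ee_pos: [0.5561, -0.1447, 0.1445]
tool_rot: [0.0, 0.999, -0.036, -0.0]
contact_force: [-0.9, 0.4, 0.9]
width: 0.0856
```

Request:
play_rows(rows=[[0, 0, 0, 1], [0, 0, 0, 1], [0, 0, 0, 1], [0, 0, 0, 1], [0, 0, 0, 1], [0, 0, 0, 1], [0, 0, 0, 1], [0, 0, 0, 1]])

```text
clock: 12.22
ee_pos: [0.5561, -0.1447, 0.1445]
tool_rot: [0.0, 0.898, -0.439, -0.0]
contact_force: [0.8, -0.1, -0.0]
width: 0.0855
```

Request:
play_rows(rows=[[0, 0, 0, 1], [0, 0, 0, 1], [0.01, -0.03, 0, 0], [0, 0, 0, 0]])

```text
clock: 12.55
ee_pos: [0.5571, -0.1446, 0.1446]
tool_rot: [0.0, 0.85, -0.528, 0.0]
contact_force: [0.0, -0.4, -0.1]
width: 0.0854
```

```bash
python3 st.py;  python3 - <<'E'
from h import *
p,d=read_camera('wrist');save('w4.png',p)
E
```

```text
t 12.55 j [-0.366  0.249 -0.252  1.069 -0.     2.316] p [ 557.1  -144.62  144.56] yaw -63.68 F [ 0.01 -0.44 -0.1 ] T [ 0.038 -0.015  0.013] w 85.37
F in tool [0.4  0.19 0.1 ]
```

View pics/w4.png

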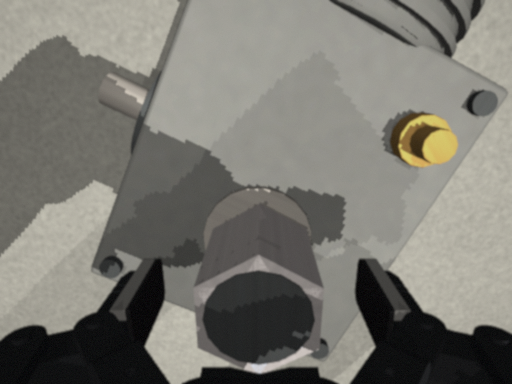

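Request:
play_rows(rows=[[0, 0, 0, 0], [0, 0, 0, 0], [0, 0, 0, 0], [0, 0, 0, 0], [0, 0, 0, 0], [0, 0, 0, 0]], claw=1, grip_force=50)

```text
clock: 13.1
ee_pos: [0.557, -0.1445, 0.1447]
tool_rot: [-0.0, 0.849, -0.528, 0.0]
contact_force: [-1.4, 0.3, 1.5]
width: 0.0455
```

Request:
play_rows(rows=[[0, 0, -0.02, -0.5], [0, 0, -0.01, -1], [0, 0, -0.01, -1], [0, 0, -0.01, -1], [0, 0, -0.01, -1], [0, 0, -0.01, -1], [0, 0, -0.01, -1], [0, 0, -0.01, -1]])

```text
clock: 13.77
ee_pos: [0.5571, -0.1436, 0.1466]
tool_rot: [-0.001, 0.987, -0.161, -0.0]
contact_force: [0.3, 2.4, 0.3]
width: 0.0456
```

```bash
python3 st.py
```

```text
t 13.7667 j [-0.366  0.247 -0.25   1.074  0.002  1.528] p [ 557.05 -143.6   146.62] yaw -18.49 F [0.3  2.44 0.29] T [ 0.503 -0.074 -0.069] w 45.58
F in tool [-0.48 -2.41 -0.29]
```

Request:
play_rows(rows=[[0, 0, -0.01, -1], [0, 0, -0.01, -1], [0, 0, -0.01, -1], [0, 0, -0.01, -1], [0, 0, -0.01, -1], [0, 0, -0.01, -1], [0, 0, -0.01, -1], [0, 0, -0.01, -1]])

```text
clock: 14.43
ee_pos: [0.5576, -0.1445, 0.1497]
tool_rot: [0.0, 0.967, 0.255, 0.001]
contact_force: [0.2, 1.1, 4.1]
width: 0.0459
```

```bash
python3 st.py
```

```text
t 14.4333 j [-3.660e-01  2.450e-01 -2.460e-01  1.078e+00  1.000e-03  6.900e-01] p [ 557.58 -144.5   149.68] yaw 29.49 F [0.16 1.08 4.13] T [ 0.175  0.125 -0.009] w 45.86
F in tool [ 0.67 -0.85 -4.13]
```

Request:
play_rows(rows=[[0, 0, -0.02, -1], [0, 0, -0.02, -1], [0, 0, -0.02, -1], [0, 0, -0.02, -1]])

```text
clock: 14.77
ee_pos: [0.5577, -0.1446, 0.1518]
tool_rot: [0.0, 0.893, 0.45, 0.001]
contact_force: [0.2, 0.4, 2.6]
width: 0.0455
```

```bash
python3 st.py
```

```text
t 14.7667 j [-0.366  0.243 -0.244  1.082  0.     0.271] p [ 557.68 -144.64  151.76] yaw 53.49 F [0.18 0.44 2.64] T [0.095 0.051 0.001] w 45.47
F in tool [ 0.46 -0.11 -2.64]
```

Request:
play_rows(rows=[[0, 0, -0.03, -1], [0, 0, -0.03, -1], [0, 0, -0.03, -1], [0, 0, -0.03, -1]])

```text
clock: 15.1
ee_pos: [0.5584, -0.1443, 0.1541]
tool_rot: [0.001, 0.78, 0.626, 0.002]
contact_force: [4.1, 1.7, -5.2]
width: 0.0453
```

```bash
python3 st.py
```

```text
t 15.1 j [-0.366  0.242 -0.241  1.086  0.002 -0.147] p [ 558.44 -144.3   154.06] yaw 77.48 F [ 4.13  1.73 -5.24] T [ 0.297 -0.869 -0.154] w 45.32
F in tool [2.57 3.64 5.26]
```

The lugs now bear lightly under the collar, with about 5 N down. I'll keep turning at constant height and watch for the release.

Request:
play_rows(rows=[[0, 0, 0.01, -1], [0, 0, 0, -1]])

```text
clock: 15.27
ee_pos: [0.5581, -0.1439, 0.1538]
tool_rot: [0.0, 0.71, 0.704, 0.002]
contact_force: [2.7, 3.3, -0.9]
width: 0.0456
```

Request:
play_rows(rows=[[0, 0, 0, -1], [0, 0, 0, -1]])

```text
clock: 15.43
ee_pos: [0.5583, -0.1434, 0.1536]
tool_rot: [0.0, 0.633, 0.774, 0.002]
contact_force: [2.8, 3.4, -0.5]
width: 0.0458
```

```bash
python3 st.py
```

```text
t 15.4333 j [-0.365  0.242 -0.241  1.086  0.004 -0.566] p [ 558.29 -143.45  153.65] yaw 101.51 F [ 2.82  3.42 -0.55] T [ 0.565 -0.61  -0.031] w 45.76
F in tool [2.79 3.45 0.57]
```

Request:
play_rows(rows=[[0, 0, 0, -1], [0, 0, 0, -1]])

```text
clock: 15.6
ee_pos: [0.5579, -0.1436, 0.1536]
tool_rot: [0.0, 0.548, 0.836, 0.002]
contact_force: [1.8, 2.4, 0.1]
width: 0.0455
```

Request:
play_rows(rows=[[0, 0, 0, -1], [0, 0, 0, -1]])

```text
clock: 15.77
ee_pos: [0.5576, -0.144, 0.1538]
tool_rot: [0.0, 0.458, 0.889, 0.001]
contact_force: [0.5, 1.1, 1.6]
width: 0.0456
```

```bash
python3 st.py
```

```text
t 15.7667 j [-0.366  0.242 -0.241  1.087  0.002 -0.986] p [ 557.59 -144.    153.78] yaw 125.51 F [0.48 1.11 1.63] T [ 0.259 -0.166 -0.038] w 45.6
F in tool [ 0.62  1.04 -1.62]
```

Request:
play_rows(rows=[[0, 0, -0.03, -0.3], [0, 0, -0.01, 0]])

```text
clock: 15.93
ee_pos: [0.5574, -0.1442, 0.1543]
tool_rot: [0.0, 0.446, 0.895, 0.0]
contact_force: [1.8, 1.0, -4.0]
width: 0.0454
```

```bash
python3 st.py
```

```text
t 15.9333 j [-3.660e-01  2.410e-01 -2.410e-01  1.089e+00  1.000e-03 -1.012e+00] p [ 557.37 -144.23  154.32] yaw 127.03 F [ 1.81  0.97 -4.04] T [ 0.112 -0.402 -0.035] w 45.45
F in tool [-0.32  2.03  4.04]
```

Drawing up still loads the collar (-4 N), so the lugs are still caught. I'll turn on at this light draw.

Request:
play_rows(rows=[[0, 0, 0, -1], [0, 0, 0, -1]])

```text
clock: 16.1
ee_pos: [0.5575, -0.1441, 0.1546]
tool_rot: [0.0, 0.348, 0.937, 0.001]
contact_force: [0.7, 0.3, 1.3]
width: 0.0453
```

Request:
play_rows(rows=[[0, 0, 0, -1], [0, 0, 0, -1]])

```text
clock: 16.27
ee_pos: [0.5573, -0.1446, 0.1552]
tool_rot: [0.0, 0.249, 0.969, 0.0]
contact_force: [0.6, 0.7, 3.6]
width: 0.0455
```

```bash
python3 st.py
```

```text
t 16.2667 j [-0.366  0.24  -0.24   1.09   0.    -1.435] p [ 557.35 -144.61  155.25] yaw 151.21 F [0.58 0.67 3.58] T [ 0.143  0.089 -0.001] w 45.5
F in tool [-0.19  0.87 -3.58]
```

The force flipped to +3.6 N and the cap rose, so it looks like the gaps. I'll test with a small lift.

Request:
play_rows(rows=[[0, 0, -0.04, 0], [0, 0, -0.04, 0]])

```text
clock: 16.43
ee_pos: [0.5573, -0.1446, 0.1572]
tool_rot: [0.0, 0.252, 0.968, 0.0]
contact_force: [0.3, 0.7, 2.2]
width: 0.0456
```

```bash
python3 st.py
```

```text
t 16.4333 j [-0.366  0.239 -0.237  1.094  0.    -1.427] p [ 557.26 -144.63  157.15] yaw 150.79 F [0.29 0.68 2.23] T [0.208 0.104 0.007] w 45.61
F in tool [ 0.08  0.74 -2.23]
```

It's free. I'll lift slowly.

Request:
play_rows(rows=[[0, 0, -0.06, 0], [0, 0, -0.08, 0], [0, 0, -0.1, 0], [0, 0, -0.1, 0]])

```text
clock: 16.77
ee_pos: [0.5573, -0.1446, 0.1655]
tool_rot: [0.0, 0.251, 0.968, 0.0]
contact_force: [0.6, 0.3, 3.0]
width: 0.0453
```

```bash
python3 st.py
```

```text
t 16.7667 j [-0.366  0.232 -0.227  1.111  0.    -1.43 ] p [ 557.27 -144.63  165.52] yaw 150.94 F [0.62 0.3  2.98] T [ 0.124 -0.125 -0.001] w 45.31
F in tool [-0.4   0.56 -2.98]
```

Request:
play_rows(rows=[[0, 0, -0.2, 0], [0, 0, -0.3, 0], [0, 0, -0.3, 0], [0, 0, -0.3, 0], [0, 0, -0.3, 0], [0, 0, -0.3, 0], [0, 0, -0.3, 0], [0, 0, -0.3, 0]])

```text
clock: 17.43
ee_pos: [0.557, -0.1446, 0.2234]
tool_rot: [0.0, 0.251, 0.968, -0.0]
contact_force: [0.4, -0.3, -1.7]
width: 0.0454
```

Request:
play_rows(rows=[[0, 0, -0.5, 0], [0, 0, -0.6, 0], [0, 0, -0.4, 0], [0, 0, 0, 0], [0, 0, 0, 0]])

```text
clock: 17.85
ee_pos: [0.5575, -0.1448, 0.2609]
tool_rot: [0.001, 0.251, 0.968, -0.0]
contact_force: [-0.1, 0.5, -0.6]
width: 0.0456
```

```bash
python3 st.py; python3 - <<'E'
from h import *
for n in ['scene','wrist']:
    p,d=read_camera(n);save(n+'5.png',p)
E
```

```text
t 17.85 j [-0.366  0.175 -0.092  1.302 -0.    -1.431] p [ 557.53 -144.77  260.88] yaw 150.98 F [-0.09  0.51 -0.6 ] T [0.023 0.01  0.034] w 45.56
F in tool [0.33 0.4  0.6 ]
```

View pics/scene5.png

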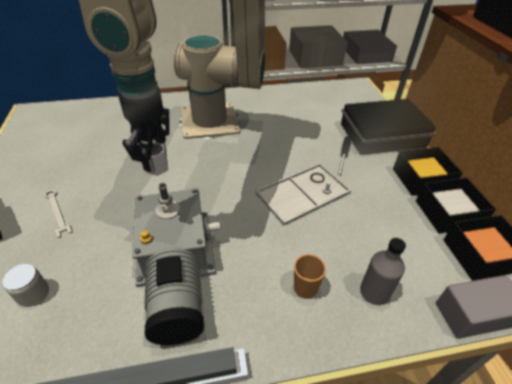

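View pics/wrist5.png

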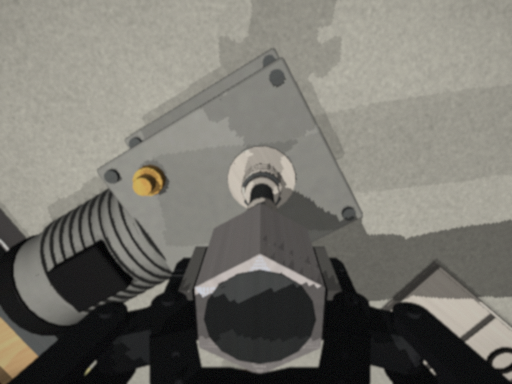

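The cap is in the grip and clear of the neck, and the strainer is standing free. I'll carry it to the empty bay.

Request:
play_rows(rows=[[0.35, 0.36, 0, 0], [0.7, 0.71, 0, 0], [0.7, 0.72, 0, 0], [0.7, 0.72, 0, 0], [0.7, 0.72, 0, 0], [0.7, 0.72, 0, 0], [0.7, 0.72, 0, 0], [0.7, 0.72, 0, 0]])

```text
clock: 18.62
ee_pos: [0.5059, 0.0388, 0.2591]
tool_rot: [-0.001, 0.25, 0.968, 0.0]
contact_force: [-0.3, 0.5, -1.7]
width: 0.0454
```

Request:
play_rows(rows=[[0.7, 0.72, 0, 0], [0.7, 0.72, 0, 0], [0.7, 0.72, 0, 0], [0.7, 0.72, 0, 0], [0.7, 0.72, 0, 0], [0.5, 0.5, 0, 0], [0.27, 0.25, 0, 0], [0, 0, 0, 0]])

```text
clock: 19.28
ee_pos: [0.4654, 0.1854, 0.2594]
tool_rot: [-0.001, 0.249, 0.968, -0.0]
contact_force: [-0.7, -1.2, -0.9]
width: 0.0455
```

Request:
play_rows(rows=[[0, 0, 0.5, -1], [0, 0, 0.8, -1], [0, 0, 0.8, -1], [0, 0, 0.8, -1], [0, 0, 0.8, -1], [0, 0, 0.8, -1], [0, 0, 0.8, -1], [0, 0, 0.5, -1]])

```text
clock: 19.95
ee_pos: [0.4656, 0.1824, 0.1126]
tool_rot: [-0.002, -0.167, 0.986, -0.0]
contact_force: [-1.0, -1.0, -2.3]
width: 0.0452
```

```bash
python3 st.py; python3 - <<'E'
from h import *
for n in ['top','wrist']:
    ci=camera_info(n);p,d=read_camera(n);save(n+'6.png',p);np.savez('pics/'+n+'6.npz',p=p,d=d,**ci)
    if n=='wrist':
        for c in [(.5554,.1523),(.4210,.1000),(.467,.183)]:
            X=ci['R']@np.array([*c,.016])+ci['t'];print(X[0]/X[2]*ci['fx']+ci['cx'],X[1]/X[2]*ci['fy']+ci['cy'])
E
```

```text
t 19.95 j [ 2.440e-01  1.550e-01 -4.460e-01  9.730e-01 -1.000e-03 -1.662e+00] p [465.61 182.38 112.64] yaw -160.8 F [-0.95 -1.   -2.26] T [-0.009 -0.061  0.   ] w 45.25
F in tool [ 1.22 -0.63  2.27]
148.37108800679985 118.11146854545945
357.0051702481604 110.61740560349845
254.72604950703237 197.26722609318205
```

View pics/wrist6.png

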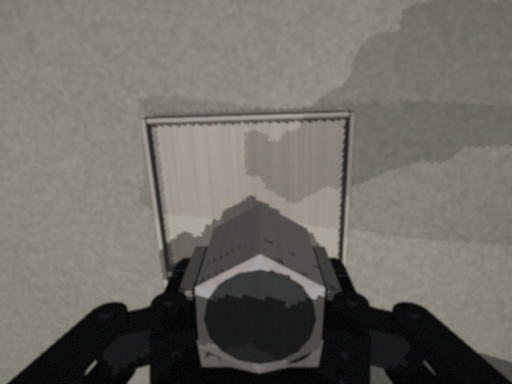

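View pics/top6.png

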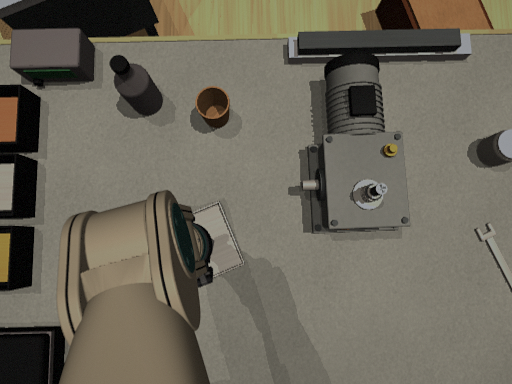

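The tray corners show at (147,120) and (352,113), where I predicted them. I'll lower the cap, slowly at the end.

Request:
play_rows(rows=[[0, 0, 0.4, 0], [0, 0, 0.6, 0], [0, 0, 0.6, 0], [0, 0, 0.6, 0], [0, 0, 0.6, 0], [0, 0, 0.4, 0], [0, 0, 0.2, 0], [0, 0, 0, 0]])

```text
clock: 20.72
ee_pos: [0.4666, 0.1835, 0.0294]
tool_rot: [-0.001, -0.164, 0.986, -0.0]
contact_force: [0.0, -0.7, -1.3]
width: 0.0455
```

Request:
play_rows(rows=[[0, 0, 0.05, 0], [0, 0, 0.05, 0], [0, 0, 0.05, 0], [0, 0, 0, 0]])

```text
clock: 21.05
ee_pos: [0.4675, 0.184, 0.0268]
tool_rot: [0.001, -0.165, 0.986, 0.0]
contact_force: [0.4, -0.2, -1.5]
width: 0.0455
```

```bash
python3 st.py
```

```text
t 21.05 j [ 0.246  0.264 -0.528  0.778 -0.    -1.656] p [467.49 183.95  26.77] yaw -161.03 F [ 0.37 -0.17 -1.53] T [-0.002 -0.008  0.023] w 45.47
F in tool [-0.29 -0.28  1.53]
```

Request:
play_rows(rows=[[0, 0, 0.08, 0], [0, 0, 0.08, 0], [0, 0, 0.08, 0], [0, 0, 0.08, 0], [0, 0, 0.04, 0], [0, 0, 0, 0]])

```text
clock: 21.55
ee_pos: [0.4666, 0.1837, 0.0169]
tool_rot: [-0.0, -0.165, 0.986, -0.0]
contact_force: [0.4, 0.1, -1.6]
width: 0.0457
```

```bash
python3 st.py
```

```text
t 21.55 j [ 0.246  0.278 -0.536  0.757  0.    -1.656] p [466.65 183.73  16.92] yaw -161.02 F [ 0.43  0.12 -1.55] T [-0.028  0.045  0.03 ] w 45.65
F in tool [-0.45 -0.02  1.55]
```

Request:
play_rows(rows=[[0, 0, 0.03, 0], [0, 0, 0.03, 0], [0, 0, 0.02, 0], [0, 0, 0, 0]])

```text
clock: 21.88
ee_pos: [0.467, 0.1838, 0.0152]
tool_rot: [-0.0, -0.165, 0.986, 0.0]
contact_force: [-0.4, -0.2, -1.2]
width: 0.0455
```

```bash
python3 st.py
```

```text
t 21.8833 j [ 0.246  0.281 -0.537  0.753  0.    -1.656] p [466.97 183.82  15.25] yaw -161.02 F [-0.37 -0.23 -1.18] T [ 0.018  0.04  -0.018] w 45.47
F in tool [ 0.42 -0.1   1.18]
```

Request:
play_rows(rows=[[0, 0, 0.03, 0], [0, 0, 0.02, 0], [0, 0, 0, 0]])

```text
clock: 22.13
ee_pos: [0.467, 0.1838, 0.014]
tool_rot: [-0.0, -0.165, 0.986, -0.0]
contact_force: [0.1, -0.3, -1.0]
width: 0.0455
```

Request:
play_rows(rows=[[0, 0, 0.02, 0], [0, 0, 0.02, 0], [0, 0, 0, 0]])

```text
clock: 22.38
ee_pos: [0.4671, 0.1838, 0.0131]
tool_rot: [0.0, -0.165, 0.986, 0.0]
contact_force: [-0.3, 0.4, -1.7]
width: 0.0453
```

```bash
python3 st.py
```

```text
t 22.3833 j [ 0.246  0.284 -0.538  0.748 -0.    -1.656] p [467.08 183.83  13.08] yaw -161.02 F [-0.33  0.44 -1.74] T [-0.003  0.016  0.002] w 45.34
F in tool [0.17 0.52 1.74]
```

Request:
play_rows(rows=[[0, 0, 0.02, 0], [0, 0, 0.02, 0], [0, 0, 0, 0]])

```text
clock: 22.63
ee_pos: [0.4671, 0.1838, 0.013]
tool_rot: [0.0, -0.165, 0.986, -0.0]
contact_force: [-2.5, -1.3, 6.5]
width: 0.0453
```

Request:
play_rows(rows=[[0, 0, 0.02, 0], [0, 0, 0.02, 0], [0, 0, 0, 0]])

```text
clock: 22.88
ee_pos: [0.4671, 0.1838, 0.0129]
tool_rot: [0.0, -0.165, 0.986, -0.0]
contact_force: [-5.5, -2.7, 16.2]
width: 0.0452
```

```bash
python3 st.py
```

```text
t 22.8833 j [ 0.246  0.285 -0.538  0.748 -0.    -1.656] p [467.12 183.82  12.94] yaw -161.02 F [-5.51 -2.65 16.22] T [-0.237  0.971  0.018] w 45.21
F in tool [  6.08  -0.72 -16.22]
```

It touched down on the floor. I'll relieve the press, then open partway.

Request:
play_rows(rows=[[0, 0, -0.02, 0], [0, 0, -0.03, 0], [0, 0, 0, 0]])

```text
clock: 23.13
ee_pos: [0.4672, 0.1839, 0.013]
tool_rot: [0.0, -0.165, 0.986, 0.0]
contact_force: [-3.0, -0.9, 7.8]
width: 0.0453
```

Request:
play_rows(rows=[[0, 0, 0, 0], [0, 0, 0, 0], [0, 0, 0, 0], [0, 0, 0, 0], [0, 0, 0, 0]], claw=-0.5, grip_force=20)

```text
clock: 23.55
ee_pos: [0.4669, 0.1838, 0.0121]
tool_rot: [-0.0, -0.165, 0.986, -0.0]
contact_force: [-0.0, 0.2, 0.7]
width: 0.064
```

```bash
python3 st.py; python3 - <<'E'
from h import *
p,d=read_camera('wrist');save('w7.png',p)
E
```

```text
t 23.55 j [ 0.246  0.286 -0.539  0.746  0.    -1.656] p [466.93 183.79  12.08] yaw -161.02 F [-0.    0.24  0.67] T [-0.023  0.02   0.037] w 63.96
F in tool [-0.07  0.23 -0.67]
```

View pics/w7.png

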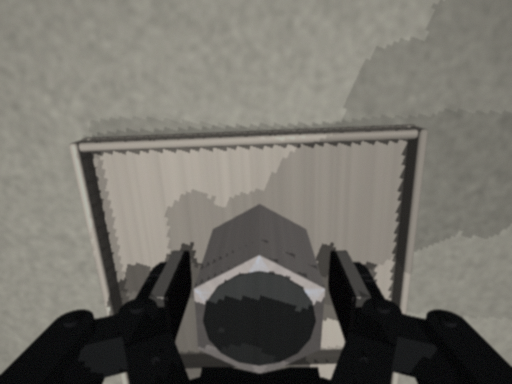

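The cap stands upright in the bay with both fingers clear. I'll retreat straight up.

Request:
play_rows(rows=[[0, 0, -0.2, 0], [0, 0, -0.4, 0], [0, 0, -0.6, 0], [0, 0, -0.8, 0], [0, 0, -0.9, 0], [0, 0, -0.9, 0], [0, 0, -0.9, 0], [0, 0, -0.9, 0]])

```text
clock: 24.27
ee_pos: [0.467, 0.1838, 0.1545]
tool_rot: [0.001, -0.165, 0.986, 0.0]
contact_force: [0.7, 0.8, 0.1]
width: 0.0638
```

Request:
play_rows(rows=[[0, 0, -0.9, 0], [0, 0, -0.5, 0], [0, 0.8, 0, 0], [0, 0.8, 0, 0], [0, 0.8, 0, 0], [0, 0.8, 0, 0], [0, 0.4, 0, 0], [0, 0, 0, 0]])

```text
clock: 24.93
ee_pos: [0.4373, 0.2703, 0.1881]
tool_rot: [0.0, -0.166, 0.986, 0.0]
contact_force: [-0.3, 0.1, -0.8]
width: 0.0646
```

```bash
python3 st.py; python3 - <<'E'
from h import *
for n in ['scene','wrist','top']:
    ci=camera_info(n);p,d=read_camera(n);save(n+'8.png',p);np.savez('pics/'+n+'8.npz',p=p,d=d,**ci)
    P=pts(ci,d);m=(np.hypot(P[...,0]-.467,P[...,1]-.183)<.04)&(P[...,2]>.045)&(P[...,2]<.065)
    print(n,m.sum(),np.median(P[m],0) if m.any() else '')
a=np.hstack([cv2.resize(np.load(f'pics/{n}8.npz')['p'],(400,300)) for n in ['scene','wrist']]);save('a8.png',a)
E
```

```text
t 24.9333 j [ 0.428  0.108 -0.327  1.135  0.    -1.477] p [437.31 270.35 188.13] yaw -160.87 F [-0.26  0.15 -0.82] T [-0.052  0.034  0.054] w 64.57
F in tool [0.2  0.23 0.82]
scene 197 [0.47039954 0.18156281 0.05669139]
wrist 3258 [0.46769762 0.18262925 0.05421716]
top 436 [0.46682688 0.18320139 0.05486845]
```

View pics/a8.png

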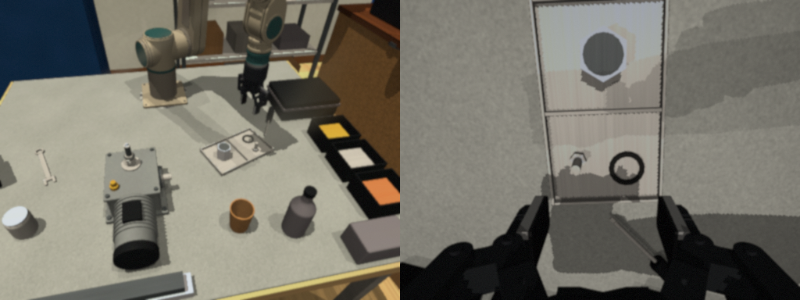

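The cap stands in the empty bay at about (603,53) in the combined picture, with its top at 54 mm (4 mm floor plus 50 mm cap). The bolt, gasket and plug look undisturbed. I'll hand the job in.

```bash
python3 -c "
from workcell import *
print(finish_job())"
```

```text
the job is handed in; nothing more can be done
None
```

The filler cap is off the neck and standing open side down in the middle of the tray's empty bay. I handed the job in at about 25 s.

- **Unscrewing:** I used two grips, about 300° and then about 215°. Above the thread I kept a light upward draw of about 5 N. The lugs met the gaps at about 515° in all (1.43 turns), and the cap stayed in the grip as it lifted off. One early test lift at about 490° met the collar at about 4 N, so I turned on.
- **Setting down:** Touchdown peaked at about 16 N, because I lowered one step further after first contact. I eased that to about 8 N before letting go.
- **Last checks:** The cap top measured 54 to 57 mm across the three cameras, against 54 mm expected (4 mm floor plus 50 mm cap). Its centre measured about (0.467, 0.183), which is the bay centre I had worked out. The gasket, bolt and plug looked undisturbed by eye; I did not measure them. The gripper was clear of everything, and no check failed.

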